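# Swap the flasks on the press-to-run mixer and hold the next one down

### The job

The small round flask in the mixer's sprung ring is finished: lift it out and set it upright and gently in the empty cork ring, and let go of it. Then take the large round flask from the other cork ring, seat it upright in the mixer's sprung ring, press it down until the ring has gone most of the way down (about 20 mm of its 24 mm), and finish while still holding the flask pressed down like that, for the mixer runs only while it is held. Never push on the mixer or its ring with the gripper itself, and leave the mug, the ink tin and the hand roller where they are.

Things in the scene. Friction and masses are not known exactly. Their poses are not given: they have to be found in the camera images.
- large_flask: The larger stoppered round flask, amber glass, 250 to 430 g, weighted low. Ball 80 mm across; straight round neck 28 mm across from z = 78 to 126 mm, black stopper 22 mm across from there to 138 mm. Origin: the lowest point of the ball, z up along the neck. Starts upright in the cork ring rest_a, origin about 8 mm above the table. Grasp the neck at z = 104 mm.
- small_flask: The smaller stoppered round flask, amber glass, 160 to 280 g, weighted low. Ball 68 mm across; straight round neck 24 mm across from z = 66 to 112 mm, black stopper 18 mm across from there to 124 mm. Origin: the lowest point of the ball, z up. Starts upright in the mixer's ring, origin about 86 mm above the table. Grasp the neck at z = 90 mm.
- rest_a: Cork ring fixed to the table that holds the large flask at the start: 78 mm outside, 42 mm inside, 18 mm high. Origin on its axis at the table top.
- rest_b: The identical empty cork ring, fixed to the table, on the other side of the mixer; the small flask goes here: seated in it, that flask's origin is about 6 mm above the table.
- mixer: Fixed white mixer, housing 150 mm long (x), 130 mm wide, top 50 mm above the table. Above its middle stands the sprung steel wire ring on three upright rods with coil springs. Origin under its centre at the table top.
- cradle_ring (a point): Centre of the sprung ring (8 mm round wire, 72 mm outside, 56 mm inside), 100 mm above the table when up; moves down with the ring. A ball rests on the wire and centres itself: seated, the large flask's origin lies about 10 mm below this point, the small one's about 13.5 mm below it. The space below is free.
- cradle (a joint): How far the ring is pressed down, in m: 0 up, 0.024 at its lower stop. Spring: about 4 N to start it moving, about 13.6 N at the stop (400 N/m); it springs back up when released.
- mug: White mug 80 mm across, 95 mm high, bystander. Origin under its centre.
- ink_tin: Steel tin 84 mm across, 75 mm high, bystander. Origin under its centre.
- roller: Hand ink roller lying down: rubber roll 42 mm across, 120 mm long, its wooden handle along the body's -x to 150 mm. Bystander. Origin under the middle of the roll.

How it is judged:
By the outcome, as a careful person would: the job done as asked, in the order asked, and still so for the second after the job is handed in, while the arm keeps its last pose, push and grip.
It also fails if it takes over 59 s, if anything falls off the work surface, if the arm or the gripper's body presses on something with over 40 N, if the wrist force passes 120 N, or if a joint passes its speed limit or range.

### The arm

A 6-joint arm with a two-finger parallel gripper is mounted at the origin on the work surface. World frame = base frame: x ahead of the robot, y to its left, z up, the work surface at z = 0. Lengths are in m, angles in degrees, forces in N, time in s.
With the tool pointing down it reaches from about 0.375 to 0.9 m from the base axis. Payload 3.1 kg.
Tool frame: the origin (TCP) lies at the very end of the fingers, on their centre line; the grasp point (between the pads) lies behind it (bot.grip_depth is the z of the grasp point in the tool frame, in m); z points along the fingers, y is the direction in which the jaws open and shut (so a half turn about z gives the same grasp; the last joint's range is limited). The gripper opens to 87 mm and grips with 3 to 60 N. Pads are 19 mm wide; open, the fingers measure 117 mm over their backs; the gripper's body (75 mm by 190 mm) begins 51 mm behind the grasp point.
Start: joints at [60.361, 30.224, 82.088, -0, 67.689, -10.227], TCP at [0.208, 0.589, 0.223] pointing down, gripper open.
Joint ranges: [-176.69, 176.69], [-43.24, 126.21], [12.49, 139.97], [-82, 262], [0, 151.66], [-163.58, 163.58]. Speed limits (degrees/s): [159.86, 159.86, 180, 180, 180, 180].

### API

Orientations are given as a 3x3 rotation matrix whose columns are the frame's x, y, z axes.
In Python, from rig import bot, vision gives the robot as it stands. The module is installed in compiled form; this text tells all that it offers.
- The arm moves only by the shell command python3 -m jog 'ROWS'. ROWS is JSON, a list of rows, each a list of 3 entries, a list of its own where there are three numbers: the shift along the tool's x, y, z in mm, then the turn, a rotation vector about the tool's x, y, z in degrees, then the closure, from 0 (fully open) to 1 (shut). In form: [[[dx, dy, dz], [wx, wy, wz], fingers], ...]. A call has 1 to 12 rows; each row is the pose to reach, as a shift and turn from the pose commanded when the call began, along the tool's axes at that moment; what a row does not reach only later rows make up. A row lasts 1/12 s, in which the tool goes at most 41.7 mm and 7.16 degrees, less where a joint would pass 70% of its speed; a pose out of reach is approached as far as the arm can. A call with a gripper value outside its range is refused whole. The fingers move at their own pace and stop on an object; the grip force is fixed at half the most. Time passes only in rows, so rows that repeat a pose let the fingers close. It gives the time, the measured TCP pose, the force and the opening at its end, in the units of the state.
- bot.read_state(): the state, without advancing time (a new reading comes with each control period).
- vision.capture(name): name is "scene" or "top" or "wrist"; returns the picture (400x640x3 uint8, red, green, blue); there is no depth.
- vision.camera_info(name): a dict with "intrinsics" (3x3 intrinsics, pixels), "camera_from_world" (4x4, takes a point from world to camera coordinates); the wrist camera has in their place "mount" (4x4, takes a point from camera to tool coordinates, whose origin is the TCP and whose axes are the flange's). Camera axes: x right, y up, looking along -z (the intrinsics and any distortion apply to the point x, -y, -z); pixel columns grow to the right and rows downward; lengths in m; the calibration is good to about 2 mm. A picture is of the moment at which its call begins: read the wrist's pose just before it. camera_info takes no time and is no camera call.
- bot.hand_in(): hands the job in, once; it reports no verdict.
The state is a dict: "time_s": time; "joint_positions": joint angles; "qvel": joint speeds; "tau": joint torques, N m; "position": TCP position; "tcp_rot": TCP orientation; "force": force on the tool from outside, world axes, zero at the start; "moment": the same for the moment, N m; "opening": opening from 0.0 (shut) to 1.0 (fully open).
Only numpy, scipy, OpenCV 4.12 (cv2) and the standard library are available. Lean on these libraries where they do the work, as an engineer would, in place of code of your own. Each camera call takes 0.05 s, during which the arm holds its last target. There are 200 camera calls.

## Working session

There is one attempt and no reset: what is moved stays moved. The work goes in short steps, Python scripts to look and compute and a shell command to move; the robot and the scene stay as the last step left them, time stands still between calls to the robot, and variables do not carry over. Pictures are saved under pics/ and viewed, about 8 in all and at most 12, crops included, and the job is handed in when it is done.

```bash
mkdir -p pics; ls; python3 - <<'E'
from rig import bot, vision
import cv2, numpy as np
np.set_printoptions(precision=4,suppress=True)
s=bot.read_state()
print(bot.grip_depth,s['time_s'],s['position'],s['tcp_rot'],s['opening'],s['force'])
for n in('scene','top'):
    im=vision.capture(n); cv2.imwrite(f'pics/{n}0.png',im[:,:,::-1])
    i=vision.camera_info(n); print(n,i)
print(vision.camera_info('wrist'))
E
```

```text
pics
-0.0187 0.0 [0.2073 0.5888 0.2216] [[-0.9431  0.3324 -0.0011]
 [ 0.3324  0.9431 -0.0019]
 [ 0.0004 -0.0021 -1.    ]] 1.0002868604173183 [ 0.0723 -0.1536  0.0226]
scene {'intrinsics': array([[369.8295,   0.    , 312.3941],
       [  0.    , 369.8295, 199.0531],
       [  0.    ,   0.    ,   1.    ]]), 'camera_from_world': array([[-0.0434,  0.9989, -0.0184, -0.0766],
       [-0.7051, -0.0176,  0.7089,  0.3543],
       [ 0.7078,  0.0438,  0.7051, -1.5044],
       [ 0.    ,  0.    ,  0.    ,  1.    ]])}
top {'intrinsics': array([[397.9713,   0.    , 319.8929],
       [  0.    , 397.9713, 192.8965],
       [  0.    ,   0.    ,   1.    ]]), 'camera_from_world': array([[ 0.0295, -0.9996, -0.0025,  0.0935],
       [ 0.9963,  0.0292,  0.0809, -0.6188],
       [-0.0808, -0.0048,  0.9967, -1.1248],
       [ 0.    ,  0.    ,  0.    ,  1.    ]])}
{'intrinsics': array([[354.3175,   0.    , 317.9041],
       [  0.    , 354.3175, 199.1732],
       [  0.    ,   0.    ,   1.    ]]), 'mount': array([[ 0.0005,  0.9526,  0.3041,  0.0837],
       [ 1.    , -0.0005, -0.0002,  0.0002],
       [-0.0001,  0.3041, -0.9526, -0.1628],
       [ 0.    ,  0.    ,  0.    ,  1.    ]])}
```

View pics/top0.png

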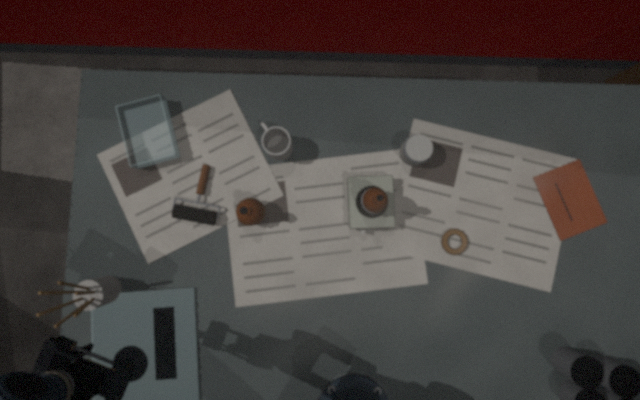

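View pics/scene0.png

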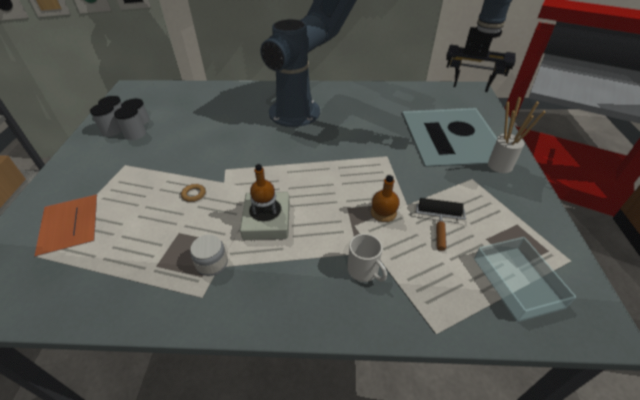

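Top view: large flask about (250,211), small flask in the mixer (372,201), empty ring (455,241), mug (275,142), tin (419,151), roller (197,211). I'll enlarge these for finer readings.

```bash
python3 - <<'E'
import cv2, numpy as np
t=cv2.imread('pics/top0.png');s=cv2.imread('pics/scene0.png')
def c(im,x,y,r=33):
    k=cv2.resize(im[y-r:y+r,x-r:x+r],(264,264),interpolation=cv2.INTER_CUBIC)
    k=cv2.convertScaleAbs(k,alpha=1.7,beta=10)
    for i in range(0,66,10):
        cv2.putText(k,str(x-r+i),(i*4,8),0,.3,(0,255,0));cv2.putText(k,str(y-r+i),(0,i*4+4),0,.3,(0,255,0))
        cv2.line(k,(i*4,10),(i*4,14),(0,255,0));cv2.line(k,(20,i*4),(24,i*4),(0,255,0))
    return k
m=np.vstack([np.hstack([c(t,250,211),c(t,372,201),c(t,455,241)]),np.hstack([c(s,386,200),c(s,263,195),c(s,193,192)])])
cv2.imwrite('pics/m1.png',m)
E
```

```text
(no output)
```

View pics/m1.png

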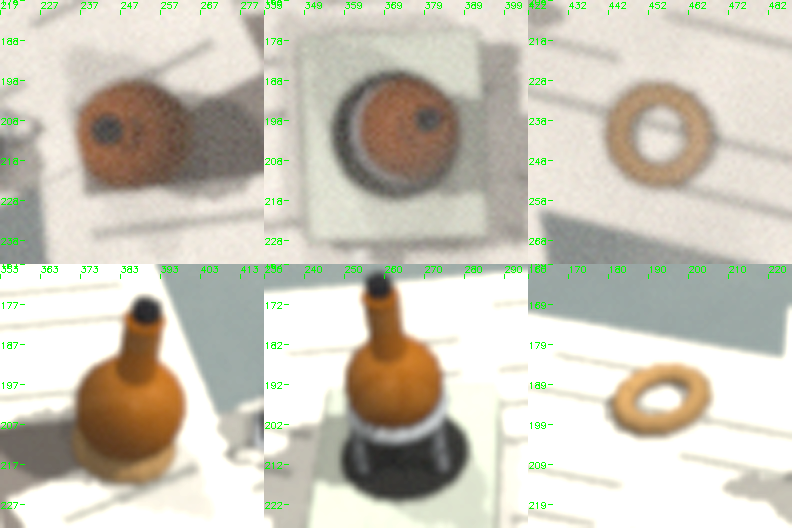

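```bash
cat > h.py <<'E'
from rig import bot, vision
import cv2, numpy as np
np.set_printoptions(precision=4,suppress=True)
def ray(n,u,v):
    i=vision.camera_info(n);K=i['intrinsics']
    if 'mount' in i:
        s=bot.read_state();M=np.eye(4);M[:3,:3]=s['tcp_rot'];M[:3,3]=s['position'];W=M@i['mount']
    else: W=np.linalg.inv(i['camera_from_world'])
    d=W[:3,:3]@np.array([(u-K[0,2])/K[0,0],-(v-K[1,2])/K[1,1],-1]);return W[:3,3],d
def atz(n,u,v,z):
    c,d=ray(n,u,v);return c+d*(z-c[2])/d[2]
def tool(p):
    "shift in mm along tool axes from commanded ~ measured TCP to world TCP target p"
    s=bot.read_state();return np.array(s['tcp_rot']).T@(np.array(p)-s['position'])*1000
E
python3 - <<'E'
from h import *
for l,n,u,v,z in [('Lst','top',243.4,209.9,.146),('Lball','top',250.1,210.9,.048),('Sst','top',379.6,197.6,.21),('Sball','top',374.6,199.1,.12),('rb','top',454.6,241.1,.012),('mixer','top',372-.0,202,.05),
 ('Lst','scene',389.1,177.9,.146),('Lball','scene',385.5,202.6,.048),('Sst','scene',258.1,166.6,.21),('Sball','scene',261.9,191.6,.12),('rb','scene',192.5,192.5,.009),('mug','top',276,141,.095),('tin','top',419,150,.075),('roll','top',197,211,.03)]:
    print(l,n,atz(n,u,v,z))
E
```

```text
Lst top [0.5563 0.3068 0.146 ]
Lball top [0.5572 0.3069 0.048 ]
Sst top [ 0.5936 -0.0341  0.21  ]
Sball top [ 0.5959 -0.0341  0.12  ]
rb top [ 0.4885 -0.2819  0.012 ]
mixer top [ 0.5923 -0.0362  0.05  ]
Lst scene [0.5612 0.3095 0.146 ]
Lball scene [0.5574 0.312  0.048 ]
Sst scene [ 0.5981 -0.0308  0.21  ]
Sball scene [ 0.5954 -0.0319  0.12  ]
rb scene [ 0.4893 -0.2797  0.009 ]
mug top [0.7494 0.2358 0.095 ]
tin top [ 0.7397 -0.1612  0.075 ]
roll top [0.553  0.4625 0.03  ]
```

```bash
python3 - <<'E'
from h import *
print(tool([.595,-.033,.262]))
E
```

```text
[-572.26   -457.8006  -39.6259]
```

```bash
python3 -m jog '[[[-20,-16,-20],[0,0,0],0],[[-50,-40,-40],[0,0,0],0],[[-82,-65,-40],[0,0,0],0],[[-114,-90,-40],[0,0,0],0],[[-146,-116,-40],[0,0,0],0],[[-178,-142,-40],[0,0,0],0],[[-210,-168,-40],[0,0,0],0],[[-242,-194,-40],[0,0,0],0],[[-274,-219,-40],[0,0,0],0],[[-306,-245,-40],[0,0,0],0],[[-338,-270,-40],[0,0,0],0],[[-360,-288,-40],[0,0,0],0]]'; python3 -m jog '[[[-32,-26,0],[0,0,0],0],[[-64,-51,0],[0,0,0],0],[[-96,-77,0],[0,0,0],0],[[-128,-102,0],[0,0,0],0],[[-160,-128,0],[0,0,0],0],[[-185,-148,0],[0,0,0],0],[[-202,-162,0],[0,0,0],0],[[-210,-168,0],[0,0,0],0],[[-212,-170,0],[0,0,0],0],[[-212,-170,0],[0,0,0],0],[[-212,-170,0],[0,0,0],0]]'
python3 - <<'E'
from h import *
s=bot.read_state();print(s['time_s'],s['position'],s['joint_positions'],s['force']);print(s['tcp_rot'])
im=vision.capture('wrist');cv2.imwrite('pics/w1.png',im[:,:,::-1])
np.save('pose1.npy',s['position'])
E
```

```text
time_s: 1.1
position: [0.453, 0.1953, 0.2624]
tcp_rot: [[-0.943, 0.334, 0.001], [0.334, 0.943, -0.001], [-0.001, -0.001, -1.0]]
force: [-0.2, 0.3, 1.3]
opening: 1.002
time_s: 2.02
position: [0.5938, -0.0312, 0.2622]
tcp_rot: [[-0.943, 0.331, -0.002], [0.331, 0.943, 0.001], [0.002, 0.0, -1.0]]
force: [0.2, -0.0, 0.1]
opening: 0.999
2.0167 [ 0.5938 -0.0312  0.2622] [-13.7817  25.4731  83.8577   0.0366  70.7778 -84.4379] [ 0.1613 -0.0168  0.1117]
[[-0.9435  0.3314 -0.0017]
 [ 0.3314  0.9435  0.001 ]
 [ 0.0019  0.0004 -1.    ]]
```

View pics/w1.png

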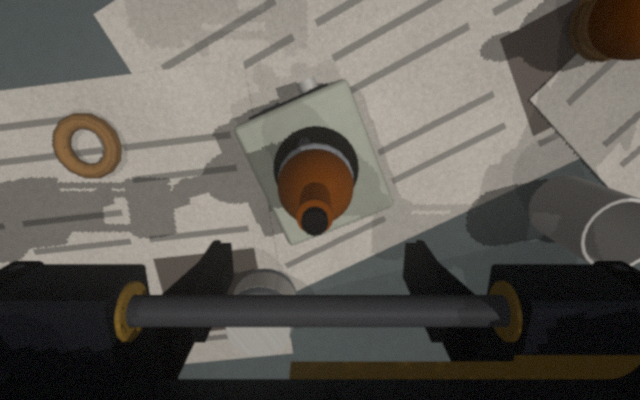

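Wrist view: stopper at about (315.5,219), ball (316,181), and cork ring (87,145). It lies between the fingers, whose tips are near (225,245) and (412,245).

```bash
python3 - <<'E'
from h import *
print(atz('wrist',315.5,219,.21),atz('wrist',316,181,.12),atz('wrist',87,145.5,.012), atz('wrist',315.5,170,.1))
for p in ([.595,-.033,.1573],[.489,-.281,.0773]):print(tool(p))
E
```

```text
[ 0.592  -0.0316  0.21  ] [ 0.5902 -0.0311  0.12  ] [ 0.488  -0.2791  0.012 ] [ 0.5849 -0.0298  0.1   ]
[ -1.9451  -1.6177 105.0979]
[  15.9067 -270.7483  185.0353]
```

```bash
python3 -m jog '[[[0,-0.7,15],[0,0,0],0],[[0,-0.7,40],[0,0,0],0],[[0,-0.7,65],[0,0,0],0],[[0,-0.7,85],[0,0,0],0],[[0,-0.7,97],[0,0,0],0],[[0,-0.7,103],[0,0,0],0],[[0,-0.7,105],[0,0,0],0],[[0,-0.7,105],[0,0,0],0.3],[[0,-0.7,105],[0,0,0],0.5]]'; python3 -m jog '[[[0,0,0],[0,0,0],0.7],[[0,0,0],[0,0,0],0.8],[[0,0,0],[0,0,0],1],[[0,0,0],[0,0,0],1],[[0,0,0],[0,0,0],1],[[0,0,0],[0,0,0],1],[[0,0,0],[0,0,0],1],[[0,0,0],[0,0,0],1]]'
```

```text
time_s: 2.82
position: [0.5953, -0.0329, 0.1586]
tcp_rot: [[-0.943, 0.332, 0.002], [0.332, 0.943, -0.0], [-0.002, 0.0, -1.0]]
force: [-0.6, -0.5, -0.5]
opening: 0.919
time_s: 3.48
position: [0.5947, -0.0333, 0.1575]
tcp_rot: [[-0.943, 0.332, -0.0], [0.332, 0.943, 0.0], [0.0, -0.0, -1.0]]
force: [-0.3, 0.2, -0.0]
opening: 0.327
```

```bash
python3 -m jog '[[[0,0,0],[0,0,0],1],[[0,0,0],[0,0,0],1],[[0,0,0],[0,0,0],1],[[0,0,0],[0,0,0],1]]'
```

```text
time_s: 3.82
position: [0.5946, -0.0336, 0.1576]
tcp_rot: [[-0.943, 0.332, -0.0], [0.332, 0.943, -0.001], [-0.0, -0.001, -1.0]]
force: [-1.5, -1.5, 0.5]
opening: 0.265
```

```bash
python3 -m jog '[[[0,0,-2],[0,0,0],1],[[0,0,-6],[0,0,0],1],[[0,0,-13],[0,0,0],1],[[0,0,-24],[0,0,0],1],[[0,0,-37],[0,0,0],1],[[0,0,-48],[0,0,0],1],[[0,0,-56],[0,0,0],1],[[0,0,-60],[0,0,0],1],[[0,0,-60],[0,0,0],1],[[0,0,-60],[0,0,0],1]]'
python3 - <<'E'
from h import *
print(tool([.489,-.280,.2173]), bot.read_state()['force'])
im=vision.capture('scene');cv2.imwrite('pics/s2.png',cv2.resize(im[100:280,150:310,::-1],(640,720))[:600])
E
```

```text
time_s: 4.65
position: [0.5946, -0.0332, 0.2177]
tcp_rot: [[-0.943, 0.332, 0.0], [0.332, 0.943, 0.0], [-0.0, 0.0, -1.0]]
force: [-0.1, 0.2, -3.1]
opening: 0.265
[  17.5443 -267.8571    0.3554] [-0.145   0.2156 -3.0619]
```

View pics/s2.png

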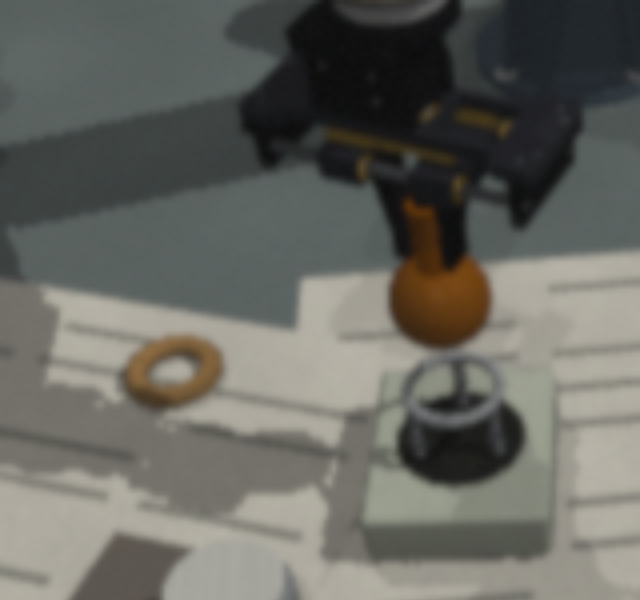

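The small flask hangs in the gripper, ball at crop (440,300). The bare ring is at crop (455,391) and the empty cork ring at (173,371).

```bash
python3 - <<'E'
from h import *
print(atz('scene',263.4,197.4,.1),atz('scene',259.6,174.6,.18), atz('scene',193,192.4,.009))
E
python3 -m jog '[[[1,-10,0],[0,0,0],1],[[2,-35,0],[0,0,0],1],[[4,-65,0],[0,0,0],1],[[6,-95,0],[0,0,0],1],[[8,-125,0],[0,0,0],1],[[10,-155,0],[0,0,0],1],[[12,-185,0],[0,0,0],1],[[14,-212,0],[0,0,0],1],[[15,-236,0],[0,0,0],1],[[16.5,-254,0],[0,0,0],1],[[17.5,-264,0],[0,0,0],1],[[17.5,-268,0],[0,0,0],1]]'
python3 -m jog '[[[0,0,10],[0,0,0],1],[[0,0,30],[0,0,0],1],[[0,0,55],[0,0,0],1],[[0,0,80],[0,0,0],1],[[0,0,95],[0,0,0],1],[[0,0,105],[0,0,0],1],[[0,0,110],[0,0,0],1],[[0,0,110],[0,0,0],1],[[0,0,110],[0,0,0],1]]'
python3 - <<'E'
from h import *
print(tool([.489,-.280,.0773]), bot.read_state()['force'],bot.read_state()['position'])
im=vision.capture('scene')[140:230,140:260,::-1];im2=vision.capture('top')[190:290,400:500,::-1]
cv2.imwrite('pics/s3.png',np.hstack([cv2.resize(im,(480,400)),cv2.resize(im2,(320,400))]))
E
```

```text
[ 0.5974 -0.0298  0.1   ] [ 0.5944 -0.0311  0.18  ] [ 0.4888 -0.2782  0.009 ]
time_s: 5.7
position: [0.4879, -0.2818, 0.217]
tcp_rot: [[-0.942, 0.335, -0.001], [0.335, 0.942, 0.0], [0.001, 0.0, -1.0]]
force: [0.0, 1.0, -3.0]
opening: 0.269
time_s: 6.45
position: [0.4897, -0.2801, 0.1078]
tcp_rot: [[-0.943, 0.332, 0.001], [0.332, 0.943, -0.0], [-0.001, -0.0, -1.0]]
force: [0.9, 0.7, -3.2]
opening: 0.271
[ 0.732  -0.175  30.5466] [ 0.9316  0.6969 -3.1713] [ 0.4897 -0.2801  0.1078]
```

View pics/s3.png

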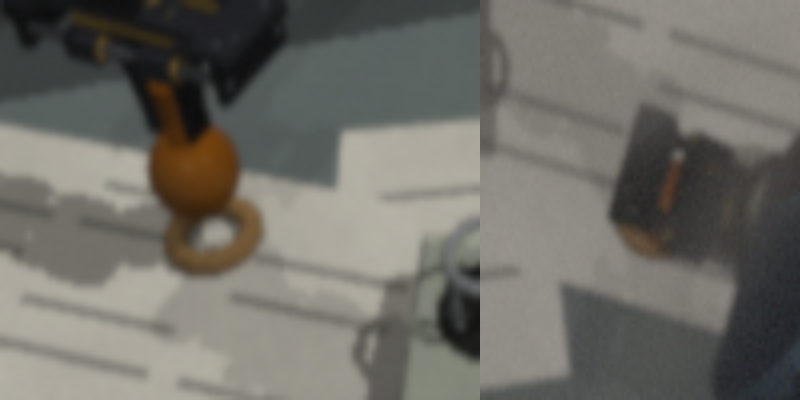

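```bash
python3 - <<'E'
from h import *
print(atz('scene',188.1,177.9,.0705),atz('scene',193.1,192.6,.009))
E
python3 -m jog '[[[0,0,6],[0,0,0],1],[[0,0,12],[0,0,0],1],[[0,0,18],[0,0,0],1],[[0,0,23],[0,0,0],1],[[0,0,26],[0,0,0],1],[[0,0,28],[0,0,0],1],[[0,0,28],[0,0,0],1],[[0,0,28],[0,0,0],1]]'
```

```text
[ 0.4894 -0.2777  0.0705] [ 0.4897 -0.2776  0.009 ]
time_s: 7.22
position: [0.4891, -0.2802, 0.0794]
tcp_rot: [[-0.943, 0.332, -0.0], [0.332, 0.943, 0.0], [0.0, 0.0, -1.0]]
force: [-0.5, -0.0, -2.6]
opening: 0.267
```

Aligned within 1 mm in the same camera. I'll lower the rest of the way slowly, watching the force.

```bash
python3 -m jog '[[[0,0,0.5],[0,0,0],1],[[0,0,1],[0,0,0],1],[[0,0,1.5],[0,0,0],1],[[0,0,1.5],[0,0,0],1],[[0,0,1.5],[0,0,0],1]]';python3 -m jog '[[[0,0,0.5],[0,0,0],1],[[0,0,0.5],[0,0,0],1],[[0,0,0.5],[0,0,0],1]]'
```

```text
time_s: 7.63
position: [0.4892, -0.2803, 0.0781]
tcp_rot: [[-0.943, 0.332, 0.0], [0.332, 0.943, -0.0], [-0.0, -0.0, -1.0]]
force: [-0.4, 1.1, -2.1]
opening: 0.266
time_s: 7.88
position: [0.4892, -0.2804, 0.0778]
tcp_rot: [[-0.943, 0.332, 0.0], [0.332, 0.943, -0.0], [-0.0, -0.0, -1.0]]
force: [-1.1, 0.2, 0.3]
opening: 0.271
```

```bash
python3 -m jog '[[[0,0,0],[0,0,0],0.7],[[0,0,0],[0,0,0],0.65],[[0,0,0],[0,0,0],0.6],[[0,0,0],[0,0,0],0.5],[[0,0,0],[0,0,0],0.3],[[0,0,0],[0,0,0],0.1],[[0,0,0],[0,0,0],0],[[0,0,0],[0,0,0],0],[[0,0,0],[0,0,0],0],[[0,0,0],[0,0,0],0]]';python3 -m jog '[[[0,0,-10],[0,0,0],0],[[0,0,-35],[0,0,0],0],[[0,0,-70],[0,0,0],0],[[0,0,-110],[0,0,0],0],[[0,0,-145],[0,0,0],0],[[0,0,-170],[0,0,0],0],[[0,0,-175],[0,0,0],0],[[0,0,-175],[0,0,0],0]]'
python3 - <<'E'
from h import *
print(tool([.558,.308,.2528]))
im=vision.capture('wrist')
cv2.imwrite('pics/w4.png',im[:,:,::-1])
E
```

```text
time_s: 8.72
position: [0.4891, -0.2802, 0.0775]
tcp_rot: [[-0.943, 0.332, 0.0], [0.332, 0.943, -0.0], [-0.0, 0.0, -1.0]]
force: [-0.2, -0.6, -0.1]
opening: 0.843
time_s: 9.38
position: [0.4902, -0.281, 0.2556]
tcp_rot: [[-0.943, 0.332, 0.005], [0.332, 0.943, -0.004], [-0.006, -0.002, -1.0]]
force: [0.1, -0.8, 0.1]
opening: 0.997
[131.7039 578.0969   0.7395]
```

View pics/w4.png

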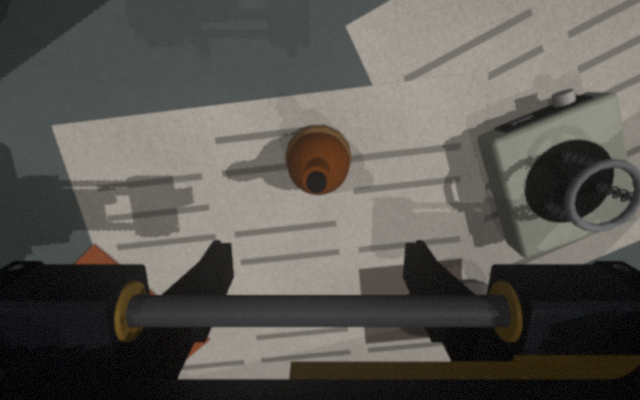

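The small flask stands upright in the cork ring, stopper at (317,182) and ball (318,160). Next is the large flask.

```bash
python3 -m jog '[[[4,20,0],[0,0,0],0],[[11,50,0],[0,0,0],0],[[19,85,0],[0,0,0],0],[[27,120,0],[0,0,0],0],[[35,155,0],[0,0,0],0],[[43,190,0],[0,0,0],0],[[51,225,0],[0,0,0],0],[[59,260,0],[0,0,0],0],[[67,295,0],[0,0,0],0],[[75,330,0],[0,0,0],0],[[83,365,0],[0,0,0],0],[[90,400,0],[0,0,0],0]]'; python3 -m jog '[[[8,35,0],[0,0,0],0],[[16,70,0],[0,0,0],0],[[24,105,0],[0,0,0],0],[[31,138,0],[0,0,0],0],[[36,160,0],[0,0,0],0],[[39,172,0],[0,0,0],0],[[40.5,178,0],[0,0,0],0],[[40.5,178,0],[0,0,0],0],[[40.5,178,0],[0,0,0],0]]'
python3 - <<'E'
from h import *
print(bot.read_state()['position'])
im=vision.capture('wrist')
cv2.imwrite('pics/w5.png',im[:,:,::-1])
E
```

```text
time_s: 10.43
position: [0.5353, 0.1287, 0.2501]
tcp_rot: [[-0.943, 0.332, -0.006], [0.332, 0.943, -0.0], [0.005, -0.002, -1.0]]
force: [1.1, 0.5, 0.6]
opening: 1.003
time_s: 11.18
position: [0.5576, 0.3071, 0.2515]
tcp_rot: [[-0.943, 0.333, -0.002], [0.333, 0.943, -0.002], [0.001, -0.002, -1.0]]
force: [-0.0, -0.6, -0.8]
opening: 0.999
[0.5576 0.3071 0.2515]
```

View pics/w5.png

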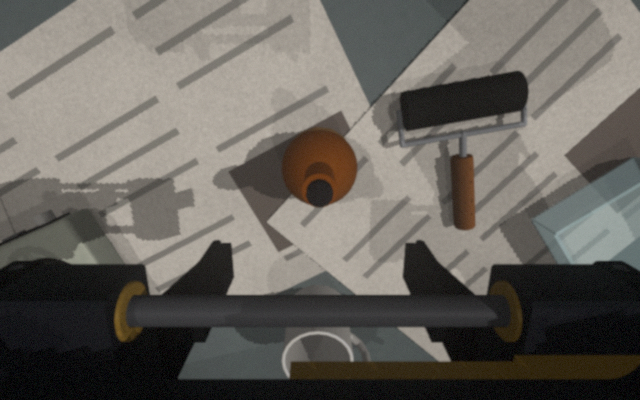

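```bash
python3 - <<'E'
from h import *
print(atz('wrist',319,191,.146),atz('wrist',319.5,167,.048),tool([.558,.3085,.0933]))
E
```

```text
[0.5537 0.3092 0.146 ] [0.5561 0.3091 0.048 ] [  0.28     1.9935 158.6233]
```

```bash
python3 -m jog '[[[0.5,1.4,15],[0,0,0],0],[[0.5,1.4,40],[0,0,0],0],[[0.5,1.4,70],[0,0,0],0],[[0.5,1.4,98],[0,0,0],0],[[0.5,1.4,122],[0,0,0],0],[[0.5,1.4,140],[0,0,0],0],[[0.5,1.4,152],[0,0,0],0],[[0.5,1.4,157],[0,0,0],0],[[0.5,1.4,159],[0,0,0],0],[[0.5,1.4,159],[0,0,0],0],[[0.5,1.4,159],[0,0,0],0.5],[[0.5,1.4,159],[0,0,0],0.6]]'; python3 -m jog '[[[0,0,0],[0,0,0],0.8],[[0,0,0],[0,0,0],1],[[0,0,0],[0,0,0],1],[[0,0,0],[0,0,0],1],[[0,0,0],[0,0,0],1],[[0,0,0],[0,0,0],1],[[0,0,0],[0,0,0],1],[[0,0,0],[0,0,0],1],[[0,0,0],[0,0,0],1],[[0,0,0],[0,0,0],1],[[0,0,0],[0,0,0],1]]'
```

```text
time_s: 12.23
position: [0.5591, 0.31, 0.095]
tcp_rot: [[-0.943, 0.332, 0.003], [0.332, 0.943, 0.001], [-0.002, 0.002, -1.0]]
force: [0.1, 0.2, 0.5]
opening: 0.916
time_s: 13.15
position: [0.5578, 0.3091, 0.0934]
tcp_rot: [[-0.943, 0.332, -0.001], [0.332, 0.943, -0.001], [0.001, -0.002, -1.0]]
force: [-0.6, -2.3, 0.9]
opening: 0.311
```

```bash
python3 -m jog '[[[0,0,-2],[0,0,0],1],[[0,0,-7],[0,0,0],1],[[0,0,-15],[0,0,0],1],[[0,0,-30],[0,0,0],1],[[0,0,-50],[0,0,0],1],[[0,0,-75],[0,0,0],1],[[0,0,-100],[0,0,0],1],[[0,0,-120],[0,0,0],1],[[0,0,-133],[0,0,0],1],[[0,0,-140],[0,0,0],1],[[0,0,-142],[0,0,0],1],[[0,0,-142],[0,0,0],1]]'; python3 -m jog '[[[-4,-8,0],[0,0,0],1],[[-13,-27,0],[0,0,0],1],[[-27,-56,0],[0,0,0],1],[[-43,-90,0],[0,0,0],1],[[-60,-125,0],[0,0,0],1],[[-77,-160,0],[0,0,0],1],[[-94,-195,0],[0,0,0],1],[[-110,-229,0],[0,0,0],1],[[-124,-258,0],[0,0,0],1],[[-136,-283,0],[0,0,0],1],[[-145,-301,0],[0,0,0],1],[[-149,-310,0],[0,0,0],1]]';python3 -m jog '[[[0,0,2],[0,0,0],1],[[0,0,8],[0,0,0],1],[[0,0,16],[0,0,0],1],[[0,0,24],[0,0,0],1],[[0,0,28],[0,0,0],1],[[0,0,30],[0,0,0],1],[[0,0,30],[0,0,0],1],[[0,0,30],[0,0,0],1]]'
python3 - <<'E'
from h import *
print(bot.read_state()['position'])
im=vision.capture('scene')
a=cv2.resize(im[120:240,200:330,::-1],(520,480),interpolation=cv2.INTER_CUBIC)
b=cv2.resize(vision.capture('top')[160:240,337:407,::-1],(280,320),interpolation=cv2.INTER_CUBIC)
b=np.vstack([cv2.convertScaleAbs(b,alpha=1.6),np.zeros((160,280,3),np.uint8)])
cv2.imwrite('pics/s6.png',np.hstack([a,b]))
E
```

```text
time_s: 14.15
position: [0.558, 0.3099, 0.2358]
tcp_rot: [[-0.943, 0.332, 0.0], [0.332, 0.943, 0.0], [-0.0, 0.0, -1.0]]
force: [-0.6, 0.1, -3.6]
opening: 0.315
time_s: 15.15
position: [0.5952, -0.0358, 0.2341]
tcp_rot: [[-0.942, 0.335, -0.002], [0.335, 0.942, -0.001], [0.002, -0.002, -1.0]]
force: [0.7, 0.5, -3.5]
opening: 0.318
time_s: 15.82
position: [0.5958, -0.0316, 0.2055]
tcp_rot: [[-0.943, 0.332, 0.0], [0.332, 0.943, 0.0], [-0.0, 0.0, -1.0]]
force: [0.4, -0.4, -3.8]
opening: 0.316
[ 0.5958 -0.0316  0.2055]
```

View pics/s6.png

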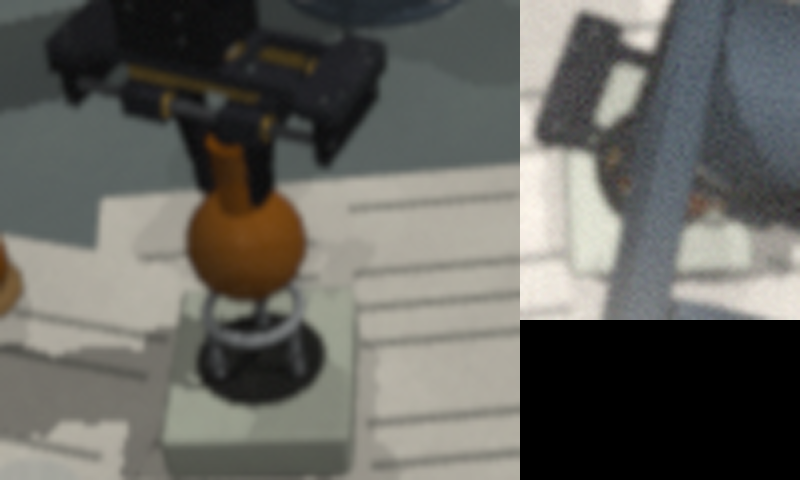

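The large flask is held upright: ball at crop (247,242), above the ring, which spans crop x 203–304 with its bottom at y 347. The small flask is still in its ring at the left.

```bash
python3 - <<'E'
from h import *
print(atz('scene',261.4,180.1,.160),atz('scene',263.1,197.1,.1),tool([.596,-.0325,.1753]))
E
```

```text
[ 0.5934 -0.0289  0.16  ] [ 0.5962 -0.0308  0.1   ] [-0.1258 -0.5233 30.6506]
```

```bash
python3 -m jog '[[[-0.7,-0.5,4],[0,0,0],1],[[-1.4,-1.1,10],[0,0,0],1],[[-1.4,-1.1,16],[0,0,0],1],[[-1.4,-1.1,21],[0,0,0],1],[[-1.4,-1.1,25],[0,0,0],1],[[-1.4,-1.1,27],[0,0,0],1],[[-1.4,-1.1,27],[0,0,0],1],[[-1.4,-1.1,27],[0,0,0],1]]';python3 -m jog '[[[0,0,0.5],[0,0,0],1],[[0,0,1],[0,0,0],1],[[0,0,1.5],[0,0,0],1],[[0,0,2],[0,0,0],1],[[0,0,2.5],[0,0,0],1],[[0,0,3],[0,0,0],1],[[0,0,3.5],[0,0,0],1],[[0,0,3.5],[0,0,0],1],[[0,0,3.5],[0,0,0],1]]'
```

```text
time_s: 16.58
position: [0.5966, -0.0336, 0.1784]
tcp_rot: [[-0.943, 0.332, -0.0], [0.332, 0.943, 0.0], [0.0, -0.0, -1.0]]
force: [0.3, 0.3, -2.5]
opening: 0.313
time_s: 17.33
position: [0.5967, -0.0336, 0.1753]
tcp_rot: [[-0.943, 0.332, 0.0], [0.332, 0.943, -0.0], [-0.0, 0.0, -1.0]]
force: [-1.6, -1.1, 0.1]
opening: 0.317
```

```bash
python3 -m jog '[[[0.3,-0.3,0],[0,0,0],1],[[0.7,-0.6,0],[0,0,0],1],[[1,-0.9,0.5],[0,0,0],1],[[1,-0.9,1.5],[0,0,0],1],[[1,-0.9,3],[0,0,0],1],[[1,-0.9,4.5],[0,0,0],1],[[1,-0.9,6],[0,0,0],1],[[1,-0.9,8],[0,0,0],1],[[1,-0.9,9],[0,0,0],1],[[1,-0.9,10],[0,0,0],1],[[1,-0.9,10],[0,0,0],1],[[1,-0.9,10],[0,0,0],1]]'; python3 -m jog '[[[0,0,0],[0,0,0],1],[[0,0,0],[0,0,0],1],[[0,0,0],[0,0,0],1],[[0,0,0],[0,0,0],1]]'
```

```text
time_s: 18.33
position: [0.5957, -0.0341, 0.1653]
tcp_rot: [[-0.943, 0.332, 0.001], [0.332, 0.943, 0.0], [-0.001, 0.0, -1.0]]
force: [0.1, 3.0, 3.6]
opening: 0.315
time_s: 18.67
position: [0.5957, -0.0341, 0.1652]
tcp_rot: [[-0.943, 0.332, 0.001], [0.332, 0.943, 0.0], [-0.001, 0.0, -1.0]]
force: [0.6, 1.8, 3.3]
opening: 0.315
```

```bash
python3 -m jog '[[[0.1,0.4,1],[0,0,0],1],[[0.1,0.5,2],[0,0,0],1],[[0.1,0.5,3.5],[0,0,0],1],[[0.1,0.5,5],[0,0,0],1],[[0.1,0.5,6.5],[0,0,0],1],[[0.1,0.5,8],[0,0,0],1],[[0.1,0.5,9],[0,0,0],1],[[0.1,0.5,10],[0,0,0],1],[[0.1,0.5,10.5],[0,0,0],1],[[0.1,0.5,10.5],[0,0,0],1],[[0.1,0.5,10.5],[0,0,0],1],[[0.1,0.5,10.5],[0,0,0],1]]'
python3 - <<'E'
from h import *
f=[];im=vision.capture('scene')
for _ in range(6):
    f.append(bot.read_state()['force']);vision.capture('top')
print(bot.read_state()['position'],np.mean(f,0))
cv2.imwrite('pics/s7.png',cv2.resize(im[120:240,180:330,::-1],(750,600),interpolation=cv2.INTER_CUBIC))
E
```

```text
time_s: 19.67
position: [0.5957, -0.0339, 0.1551]
tcp_rot: [[-0.943, 0.332, 0.001], [0.332, 0.943, -0.001], [-0.001, -0.0, -1.0]]
force: [-0.4, 1.0, 7.8]
opening: 0.32
[ 0.5957 -0.034   0.1552] [-0.3444  0.698   7.5126]
```

View pics/s7.png

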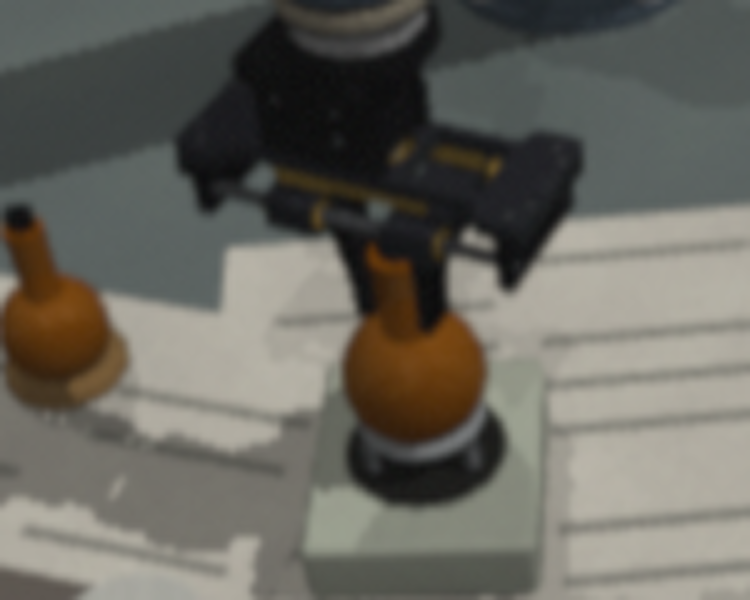

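The large flask is upright and seated, its ball at (415,375) and the ring now low at y≈461. That is about 5.5 px lower than before, or roughly 20 mm. Going by force the ring is down 18 mm, by geometry 20 mm, so I'll add a small push and hold.

```bash
python3 -m jog '[[[0,0,0.4],[0,0,0],1],[[0,0,0.8],[0,0,0],1],[[0,0,0.8],[0,0,0],1],[[0,0,0.8],[0,0,0],1],[[0,0,0.8],[0,0,0],1],[[0,0,0.8],[0,0,0],1]]'
python3 - <<'E'
from h import *
f=[]
for _ in range(6):
    f.append(bot.read_state()['force']);vision.capture('top')
print(bot.read_state()['position'],np.mean(f,0),bot.read_state()['opening'])
print(bot.hand_in())
E
```

```text
time_s: 20.52
position: [0.5957, -0.0339, 0.1544]
tcp_rot: [[-0.943, 0.332, 0.001], [0.332, 0.943, -0.001], [-0.001, -0.0, -1.0]]
force: [-0.7, 0.3, 7.2]
opening: 0.315
[ 0.5958 -0.034   0.1544] [-0.231   0.9147  7.5948] 0.3131915814496702
the job is handed in; nothing more can be done
None
```

I moved the small flask to the empty cork ring and let it go. The large flask is seated in the mixer's sprung ring, still gripped and pressed down. I handed the job in at about 21 s on the robot's clock.

- **Small flask:** the last picture shows it standing upright in the cork ring.
- **Large flask:** it is upright and seated on the ring. The side forces on the wrist are under 1 N and the grip opening matches the neck.
- **How far the ring is down:** the checks disagree slightly. Tool height gives about 21 mm, and the camera gave about 20 mm before a last 0.8 mm push. Force gives about 18 mm: 7.6 N measured plus the flask's 3.7 N weight. That push hardly raised the force, so the neck may have slipped slightly in the grip.
- **Mug, ink tin and roller:** none of my moves came near them, but I took no final picture of them.

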